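# Turn over the long leaf of the courtyard recipe stand

## Robot

A 6-joint arm with a two-finger parallel gripper is mounted at the origin on the work surface. World frame = base frame: x ahead of the robot, y to its left, z up, the work surface at z = 0. Lengths are in mm, angles in degrees, forces in N, time in s.
With the tool pointing down it reaches from about 350 to 875 mm from the base axis. Payload 15.5 kg.
Tool frame: the origin (TCP) lies midway between the tips of the shut fingers; the grasp point (between the pads) lies 19 mm behind it (grip_depth is the distance from the TCP to the grasp point, in mm); y points along the fingers, z is the direction in which the jaws open and shut, and the axes are right-handed (so a half turn about y gives the same grasp; the last joint's range is limited). The gripper opens to 85 mm and grips with 20 to 120 N. Pads are 22 mm wide; open, the fingers measure 114 mm over their backs; the gripper's body (76 mm by 85 mm) begins 54 mm behind the grasp point. The pads swing forward as they close: fully open they stand 13 mm farther back than shut.
Start: joints at [63.054, 28.281, 77.091, -0, 74.628, -5.472], TCP at [228.799, 581.616, 231.277] pointing down, gripper open.
Joint ranges: [-166.48, 166.48], [-47.26, 123.95], [12.59, 153.08], [-70.14, 250.14], [6.76, 159.57], [-176.63, 176.63]. Speed limits (degrees/s): [108.29, 108.29, 147.25, 172.46, 172.46, 172.46].

## Interface

Orientations are given as a 3x3 rotation matrix whose columns are the frame's x, y, z axes.
In Python, from rig import * gives the robot as it stands. The module is installed in compiled form; this text tells all that it offers.
- The arm moves only by the tool play_rows, never from a script. Its argument "series" is a list of rows, each a list of 7 numbers: the closure in counts, from 0 (fully open) to 255 (shut), then the shift along the tool's x, y, z in mm, then the turn, a rotation vector about the tool's x, y, z in rad. In form: [[hand, x, y, z, ax, ay, az], ...]. A call has 1 to 20 rows; each row is the pose to reach, as a shift and turn from the pose commanded when the call began, along the tool's axes at that moment; what a row does not reach only later rows make up. A row lasts 1/10 s, in which the tool goes at most 50 mm and 8.59 degrees, less where a joint would pass 70% of its speed; a pose out of reach is approached as far as the arm can. A call with a gripper value outside its range is refused whole. The fingers move at their own pace and stop on an object; "grip_force" is the grip in N (left out, the last holds). Time passes only in rows, so rows that repeat a pose let the fingers close. It gives the time, the measured TCP pose, the force and the opening at its end, in the units of the state.
- sense(): the state, without advancing time (a new reading comes with each control period).
- read_camera(name): name is "scene" or "top"; returns a dict with "frame" (420x560x3 uint8, blue, green, red), "intrinsics" (3x3 intrinsics, pixels), "k1" (the pictures are not rectified: a ray, as slopes to the right and down, at radius r is drawn at 1 + k1 r^2 times it, then the intrinsics apply), "origin" and "orientation" of the camera in the world. Camera axes: x right, y up, looking along -z (the intrinsics and any distortion apply to the point x, -y, -z); pixel columns grow to the right and rows downward; lengths in mm; the calibration is good to about 2 mm. A picture is of the moment at which its call begins. There is no depth.
- job_done(): hands the job in, once; it reports no verdict.
The state is a dict: "time": time; "joint_positions": joint angles; "dq": joint speeds; "joint_efforts": joint torques, N m; "tool_pos": TCP position; "tool_rot": TCP orientation; "wrist_force": force on the tool from outside, world axes, zero at the start; "ft_torque": the same for the moment, N m; "finger_gap": finger opening in mm.
Only numpy, scipy, OpenCV 4.12 (cv2) and the standard library are available. Lean on these libraries where they do the work, as an engineer would, in place of code of your own. Each camera call takes 0.05 s, during which the arm holds its last target.

## Task

On the plywood recipe stand, turn over the longer of the two hinged wooden leaves: with the fingertips, push its free end up and over the spine, then press it down until it lies flat on the other side of the stand. Only push, never pinch the leaf between the fingers, and do not fling it or let it slam; leave the shorter leaf as it lies and everything else where it stands, and finish clear of it all.

Things in the scene. Friction and masses are not known exactly. Their poses are not given: they have to be found in the camera images.
- stand: Fixed recipe stand: a plywood-topped plinth 250 mm (along its x, the spine) by 200 mm (along its y) and 50 mm high. Origin at the centre of its underside on the work surface, z up. Yaw between -0.3 and 0.3 rad. A thin steel spine rod runs along its x axis, 56 mm above the work surface, over the middle of the plinth. Two leaves are hinged on the rod side by side, their middles 56 mm either side of the stand's centre along the spine; which one is nearer the robot varies.
- leaf_long (a joint): Angle of the long leaf in rad: 0 lies level on the stand's -y side (the robot's right), pi/2 stands upright, pi lies level on the +y side; it stops at 0 and pi. It starts between 0.05 and 0.5 and stays wherever it is left: the hinge is stiff (about 0.16 N m of friction; 2 to 3 N at the free end move it).
- long_hinge (a point): Point on the spine rod at the middle of the long leaf's width, 56 mm above the work surface. Its frame turns with the leaf: x along the spine, -y along the leaf towards its free end.
- long_edge (a point): Middle of the long leaf's free edge, 170 mm from the spine. The leaf is plywood 100 mm wide (along the spine) and 5 mm thick, with a 2 mm card on each face (9 mm in all). Lying level it reaches 70 mm past the plinth's side, so there is about 50 mm of free space under its free end.
- long_front: Card fixed on the long leaf's face that is on top at the start, 88 by 140 by 2 mm, inset 6 mm from the leaf's sides and free edge. Origin at its centre.
- long_back: The same card on the long leaf's other face, the underside at the start (it faces up once the leaf is turned over). Origin at its centre.
- short_edge (a point): Middle of the free edge of the short leaf, 120 mm from the spine, otherwise made like the long one; it lies on the stand's -y side, level or raised by up to 0.2 rad, and must stay so.
- dish: Green ceramic dish, 160 mm across, 45 mm high; loose bystander, origin at the centre of its underside.
- strainer: Small white plastic strainer, bowl 110 mm across, 45 mm high, handle reaching 150 mm to its -x; loose bystander, origin under the bowl's centre.
- spoon: Wooden spoon 260 mm long lying on the surface along its x; loose bystander.
- jar: Glass jar with steel lid, 60 mm across, 100 mm high; loose bystander, origin at the centre of its underside.
- tin: Small steel tin 52 mm across, 65 mm high, standing close to the stand's far end (+x); loose bystander, origin at the centre of its underside.
- salt: Terracotta salt cup 60 mm across, 45 mm high, standing close to the stand's near end (-x); loose bystander, origin at the centre of its underside.

How it is judged (in metres and radians):
At the end, for the whole second after the job is handed in: The long leaf lies flat on the +y side of the stand (within 0.07 rad of level) and at rest; the short leaf's free edge is within 20 mm of where it began (value of joint leaf_long above 3.07 rad and velocity of joint leaf_long below 0.05 rad/s and distance of short_edge from where it was at the start of the episode below 0.02 m); the robot touches nothing.
It fails at once if the long leaf is pinched: fingers press on the cards of both its faces at once, more than 1 N each (contact force between the fingers and long_front above 1 N and contact force between the fingers and long_back above 1 N).
It fails at once if the long leaf is flung or slammed: it turns faster than 4 rad/s (velocity of joint leaf_long above 4 rad/s).
It fails at once if the short leaf is moved: its free edge leaves its place by more than 20 mm (distance of short_edge from where it was at the start of the episode above 0.02 m).
It fails at once if a bystander is pushed, lifted or carried more than 20 mm (distance of any of dish, strainer, spoon, jar, tin, salt from where it was at the start of the episode above 0.02 m).
It also fails if it takes over 45 s, if anything falls off the work surface, if the arm or the gripper's body presses on something with over 40 N, if the wrist force passes 120 N, or if a joint passes its speed limit or range.

## Working session

There is one attempt and no reset: what is moved stays moved. The work goes in short steps, Python scripts to look and compute and a tool call to move; the robot and the scene stay as the last step left them, time stands still between calls to the robot, and variables do not carry over. Pictures are saved under pics/ and viewed, and the job is handed in when it is done.

Besides the shell and the picture viewer there is one more tool, called after "Request:" as a command line: name --pt "numbers of a row" for each row, then --argument value for the rest. play_rows: Moves the arm, as the interface text tells. Its arguments: {"type":"object","properties":{"series":{"type":"array","items":{"type":"array","items":{"type":"number"}}},"grip_force":{"type":"number"}},"required":["series"]}

```bash
mkdir -p pics
python3 - <<'E'
from rig import *
import cv2,pickle
s=sense();print(s)
d={}
for n in("scene","top"):
    c=read_camera(n);d[n]=c;cv2.imwrite(f"pics/{n}0.png",c["frame"]);print(n,c["intrinsics"],c["k1"],c["origin"],c["orientation"])
pickle.dump(d,open("c0.pkl","wb"))
E
```

```text
{'time': 0.0, 'joint_positions': array([ 6.30525607e+01,  2.83149662e+01,  7.71270237e+01, -1.16860068e-03,
        7.46256561e+01, -5.47280334e+00]), 'dq': array([ 0.01489715, -0.07935085,  0.00534601, -0.01583446,  0.07672245,
       -0.00479982]), 'joint_efforts': array([-6.94571372e-04, -8.82162738e+01, -3.83863127e+01, -3.36115627e-04,
        1.01861314e-02,  1.17963527e-04]), 'tool_pos': array([228.66374915, 581.30003593, 230.6999817 ]), 'tool_rot': array([[ 9.30581682e-01, -5.17505237e-04,  3.66083960e-01],
       [-3.66084314e-01, -1.06136506e-03,  9.30581081e-01],
       [-9.30318598e-05, -9.99999303e-01, -1.17713743e-03]]), 'wrist_force': array([ 0.33409928, -0.99919506,  0.17414582]), 'ft_torque': array([-0.03451956,  0.02092327,  0.00718641]), 'finger_gap': 85.27579835622966}
scene [[461.56672895   0.         281.38581807]
 [  0.         461.56672895 207.00928909]
 [  0.           0.           1.        ]] 0.01832663881202584 [ 995.20457677 -514.68559755  969.52324401] [[ 0.77586824 -0.50482355  0.37839353]
 [ 0.63075801  0.63318927 -0.44857071]
 [-0.01314566  0.58670651  0.80969294]]
top [[430.69130693   0.         275.17828958]
 [  0.         430.69130693 207.19350537]
 [  0.           0.           1.        ]] -0.0036887796801337016 [ 420.20340555   -2.97456642 1154.14338854] [[ 0.01044352  0.98516459 -0.17129408]
 [-0.99977642  0.01343718  0.01632658]
 [ 0.01838607  0.17108528  0.98508466]]
```

View pics/scene0.png

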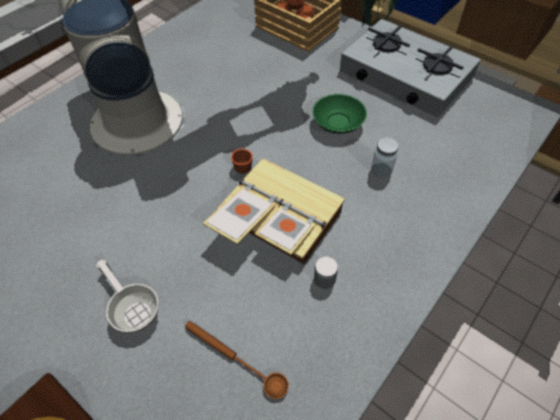

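View pics/top0.png

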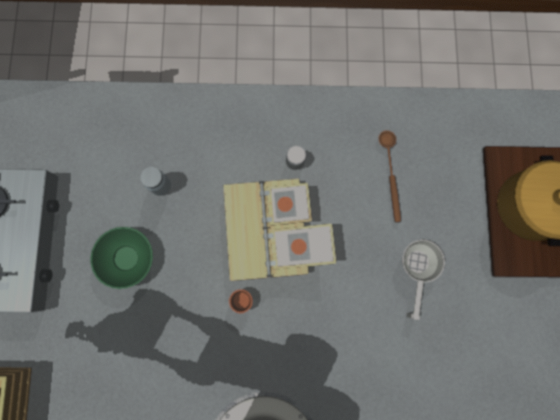

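```bash
cat > h.py <<'E'
import numpy as np,cv2,pickle
def proj(c,P):
    P=np.atleast_2d(np.array(P,float));q=(P-c["origin"])@c["orientation"]
    u=q[:,0]/-q[:,2];v=-q[:,1]/-q[:,2];f=1+c["k1"]*(u*u+v*v);K=c["intrinsics"]
    return np.c_[K[0,0]*u*f+K[0,2],K[1,1]*v*f+K[1,2]]
def ray(c,p):
    K=c["intrinsics"];a=np.array([(p[0]-K[0,2])/K[0,0],(p[1]-K[1,2])/K[1,1]]);b=a.copy()
    for _ in range(20): b=a/(1+c["k1"]*(b@b))
    d=c["orientation"]@np.array([b[0],-b[1],-1]);return c["origin"],d/np.linalg.norm(d)
def atz(c,p,z):
    o,d=ray(c,p);return o+d*(z-o[2])/d[2]
E
python3 - <<'E'
import cv2
s=cv2.imread("pics/scene0.png");t=cv2.imread("pics/top0.png")
cv2.imwrite("pics/tc.png",cv2.resize(t[90:290,180:440],None,fx=3,fy=3,interpolation=cv2.INTER_CUBIC))
cv2.imwrite("pics/sc.png",cv2.resize(s[100:300,150:410],None,fx=3,fy=3,interpolation=cv2.INTER_CUBIC))
E
```

```text
(no output)
```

View crops.

View pics/tc.png

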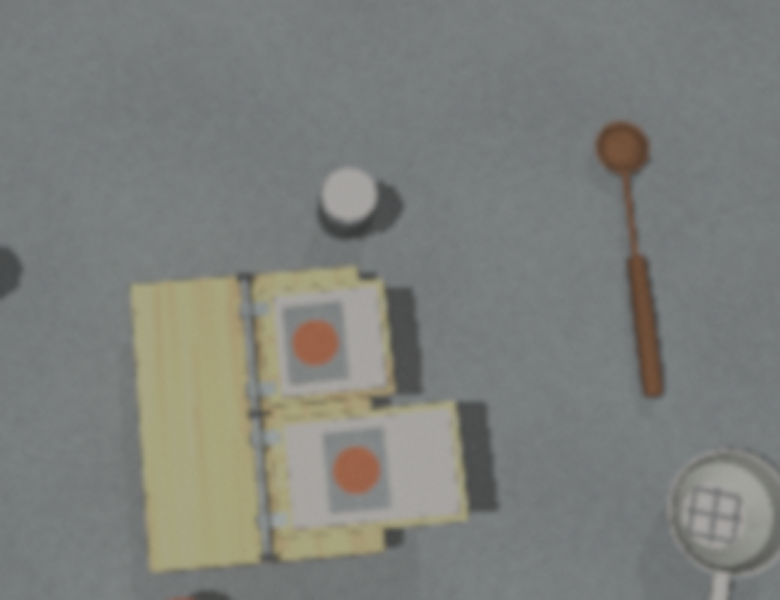

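View pics/sc.png

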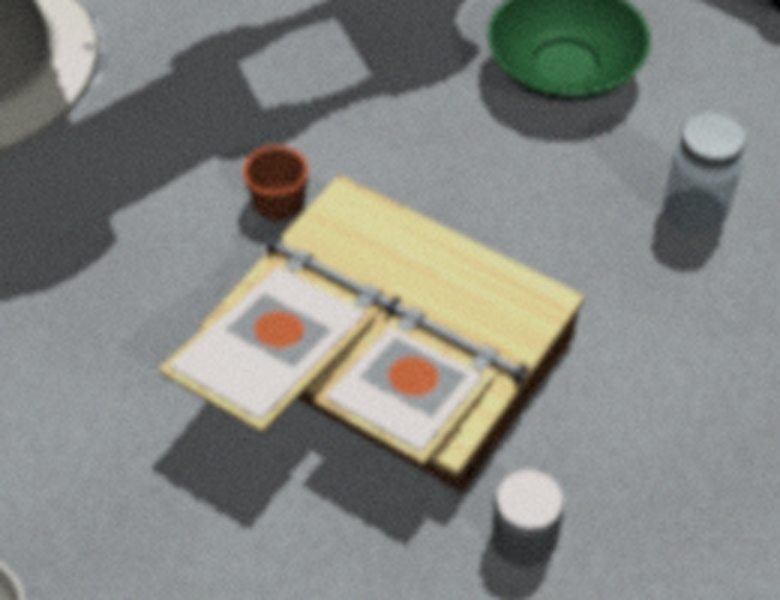

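```bash
cat > fit.py <<'E'
from h import *
from scipy.optimize import least_squares
d=pickle.load(open("c0.pkl","rb"))
def W(p,P):
    c,s=np.cos(p[2]),np.sin(p[2]);P=np.array(P,float);return np.array([p[0]+c*P[0]-s*P[1],p[1]+s*P[0]+c*P[1],P[2]])
def leaf(a,x,L,t): # local
    return [x,-L*np.cos(a)+t*np.sin(a),56+L*np.sin(a)+t*np.cos(a)]
def pts(p):
    a,b=p[3],p[4]
    return {"top":[([-125,100,50],(152,571)),([125,100,50],(132,286)),
      (leaf(a,-6,170,2.5),(457,402)),(leaf(a,-106,170,2.5),(468,521)),(leaf(b,106,120,2.5),(382,280)),(leaf(b,6,120,2.5),(394,394))],
     "scene":[([-125,100,50],(341,178)),([125,100,50],(583,300)),([125,-100,50],(461,476)),
      (leaf(a,-6,170,2.5),(263,429)),(leaf(a,-106,170,2.5),(163,371)),(leaf(b,106,120,2.5),(492,375)),(leaf(b,6,120,2.5),(418,461)) if 0 else (leaf(b,6,120,2.5),(316,400))]}
def res(p):
    r=[]
    for k,o in(("top",(180,90)),("scene",(150,100))):
        for P,q in pts(p)[k]:
            r+=list(proj(d[k],W(p,P))[0]-(np.array(q)/3+np.array(o)))
    return np.array(r)
if __name__=="__main__":
    s=least_squares(res,[450,0,0,.2,.1],loss="soft_l1",x_scale=[10,10,.1,.1,.1]);p=s.x;print(p);print(res(p).reshape(-1,2).round(1))
    np.save("p.npy",p)
    for k,q,z in(("salt",(277,165),45),("tin",(530,500),65)): print(k,atz(d["scene"],np.array(q)/3+(150,100),z))
    print("salt top",atz(d["top"],(241,299),45),"tin",atz(d["top"],(180+349/3,90+195/3),65))
E
python3 fit.py
```

```text
[5.57610961e+02 3.72911747e+00 9.75560478e-02 1.47702112e-01
 1.67499915e-01]
[[ -0.8  -0.1]
 [ -0.7  -1.4]
 [ -0.4  -1. ]
 [  0.3  -0.7]
 [  0.3  -1.6]
 [  0.2  -1.1]
 [ -0.8  -2. ]
 [  0.9  -2. ]
 [ -1.   -1.9]
 [ -0.2   0.5]
 [ -1.5  -0.3]
 [-22.5  27.1]
 [ -0.5  -1.8]]
salt [371.53324165  66.23554004  45.        ]
tin [753.36103724 -77.48834442  65.        ]
salt top [377.29849774  62.25310774  45.        ] tin [749.39733638 -75.10842312  65.        ]
```

```bash
sed -i 's/,(492,375)),(leaf(b,6,120,2.5),(418,461)) if 0 else (leaf(b,6,120,2.5),(316,400))/,(424,461)),(leaf(b,6,120,2.5),(316,400))/' fit.py; python3 fit.py
cat > g.py <<'E'
from h import *
from scipy.spatial.transform import Rotation as R
p=np.load("p.npy")
yaw=p[2]
def loc2w(P):
    c,s=np.cos(yaw),np.sin(yaw);return np.array([p[0]+c*P[0]-s*P[1],p[1]+s*P[0]+c*P[1],P[2]])
def tool(pitch,flip):
    B=R.from_euler('z',yaw).as_matrix()
    t=np.array([0,np.sin(pitch),-np.cos(pitch)]);x=np.array([-1. if flip else 1.,0,0])
    return B@np.c_[x,t,np.cross(x,t)]
def row(Pw,Rm,s): # target in tool axes of state s
    R0=s["tool_rot"];return np.r_[R0.T@(Pw-s["tool_pos"]),R.from_matrix(R0.T@Rm).as_rotvec()]
E
python3 - <<'E'
from g import *
d=np.radians
# M: tool axes in flange frame from start
def F(j1,a,j4,j5,j6): return (R.from_euler('z',j1,degrees=True)*R.from_euler('y',a,degrees=True)*R.from_euler('z',j4,degrees=True)*R.from_euler('y',j5,degrees=True)*R.from_euler('z',j6,degrees=True)).as_matrix()
R0=np.array([[.93058,-.0005,.36608],[-.36608,-.001,.93058],[0,-1,-.001]])
M=F(63.05,105.44,0,74.63,-5.47).T@R0
print(M.round(2))
for pitch in(30,45,55):
 for flip in(0,1):
  for j1,a in((-35,90),(-35,110),(-30,100),(0,90),(0,110)):
   T=R.from_euler('z',-j1,degrees=True).as_matrix()@tool(d(pitch),flip)@M.T
   T=R.from_euler('y',-a,degrees=True).as_matrix()@T
   e=R.from_matrix(T).as_euler('ZYZ',degrees=True);print(pitch,flip,j1,a,e.round())
E
```

```text
[5.57595127e+02 3.74391097e+00 9.50810979e-02 1.45033868e-01
 1.13921520e-01]
[[-0.9 -0.1]
 [-0.6 -1.5]
 [-0.4 -0.8]
 [ 0.3 -0.6]
 [ 0.5 -0.9]
 [ 0.4 -0.7]
 [-0.6 -2.1]
 [ 0.9 -1.9]
 [-1.2 -1.9]
 [-0.3  0.6]
 [-1.5 -0.3]
 [-0.3  0.3]
 [-0.7 -0. ]]
salt [371.53324165  66.23554004  45.        ]
tin [753.36103724 -77.48834442  65.        ]
salt top [377.29849774  62.25310774  45.        ] tin [749.39733638 -75.10842312  65.        ]
[[-0. -0. -1.]
 [-1. -0.  0.]
 [-0.  1. -0.]]
30 0 -35 90 [  24.  109. -126.]
30 0 -35 110 [  22.   90. -134.]
30 0 -30 100 [  24.   98. -126.]
30 0 0 90 [ 30.  93. -95.]
30 0 0 110 [  31.   75. -105.]
30 1 -35 90 [ 24. 109.  54.]
30 1 -35 110 [22. 90. 46.]
30 1 -30 100 [24. 98. 54.]
30 1 0 90 [30. 93. 85.]
30 1 0 110 [31. 75. 75.]
45 0 -35 90 [  37.  117. -121.]
45 0 -35 110 [  33.  101. -133.]
45 0 -30 100 [  37.  106. -123.]
45 0 0 90 [ 45.  94. -94.]
45 0 0 110 [  46.   80. -108.]
45 1 -35 90 [ 37. 117.  59.]
45 1 -35 110 [ 33. 101.  47.]
45 1 -30 100 [ 37. 106.  57.]
45 1 0 90 [45. 94. 86.]
45 1 0 110 [46. 80. 72.]
55 0 -35 90 [  47.  122. -116.]
55 0 -35 110 [  41.  108. -131.]
55 0 -30 100 [  46.  112. -120.]
55 0 0 90 [ 55.  94. -93.]
55 0 0 110 [  55.   83. -109.]
55 1 -35 90 [ 47. 122.  64.]
55 1 -35 110 [ 41. 108.  49.]
55 1 -30 100 [ 46. 112.  60.]
55 1 0 90 [55. 94. 87.]
55 1 0 110 [55. 83. 71.]
```

Run:
```python
from g import *
from rig import *
s=sense()
Pw=loc2w([-58,-290,210]);print(Pw,row(Pw,tool(np.radians(45),0),s).round(3))
```

```text
[ 527.38909242 -290.45261432  210.        ] [ 5.97165e+02  2.14360e+01 -7.01888e+02  7.72000e-01 -4.45000e-01
  1.84000e-01]
```

Request:
play_rows --pt "255 60 2 -70 0 0 0" --pt "255 120 4 -140 0 0 0" --pt "255 180 6 -210 0 -0.05 0" --pt "255 240 8 -280 0.05 -0.1 0" --pt "255 300 10 -350 0.15 -0.2 0.05" --pt "255 340 12 -400 0.25 -0.25 0.07" --pt "255 380 14 -450 0.35 -0.3 0.1" --pt "255 420 15 -495 0.45 -0.35 0.12" --pt "255 460 17 -540 0.55 -0.4 0.15" --pt "255 500 18 -590 0.65 -0.445 0.18" --pt "255 540 20 -635 0.772 -0.445 0.184" --pt "255 570 21 -670 0.772 -0.445 0.184" --pt "255 597 21 -702 0.772 -0.445 0.184" --pt "255 597 21 -702 0.772 -0.445 0.184" --pt "255 597 21 -702 0.772 -0.445 0.184" --pt "255 597 21 -702 0.772 -0.445 0.184" --pt "255 597 21 -702 0.772 -0.445 0.184" --pt "255 597 21 -702 0.772 -0.445 0.184" --pt "255 597 21 -702 0.772 -0.445 0.184" --pt "255 597 21 -702 0.772 -0.445 0.184"

```text
time: 2.1
tool_pos: [491.6, -188.0, 211.0]
tool_rot: [[0.996, -0.067, -0.067], [0.094, 0.705, 0.703], [0.0, -0.706, 0.708]]
wrist_force: [0.6, -0.2, -0.1]
finger_gap: -0.0
```

```bash
cat >> g.py <<'E'
def w2loc(P):
    c,s=np.cos(yaw),np.sin(yaw);q=np.array(P)-[p[0],p[1],0];return np.array([c*q[0]+s*q[1],-s*q[0]+c*q[1],q[2]])
E
python3 - <<'E'
from g import *
from rig import *
s=sense();T=tool(np.radians(45),0)
print(s["time"],s["joint_positions"].round(1),w2loc(s["tool_pos"]).round(1))
for P in([-58,-290,210],[-58,-260,130],[-58,-175,44]): print(row(loc2w(P),T,s).round(3))
c=read_camera("scene");cv2.imwrite("pics/s1.png",c["frame"])
E
```

```text
2.1 [ -44.7   38.5   77.8   27.5  100.  -144.3] [ -83.9 -184.6  211. ]
[ 2.5948e+01 -7.3934e+01 -7.5078e+01 -1.0000e-03 -1.0000e-03  1.0000e-03]
[ 2.59110e+01  3.79800e+00 -1.10542e+02 -1.00000e-03 -1.00000e-03
  1.00000e-03]
[ 2.58240e+01  1.24712e+02 -1.11418e+02 -1.00000e-03 -1.00000e-03
  1.00000e-03]
```

View pics/s1.png

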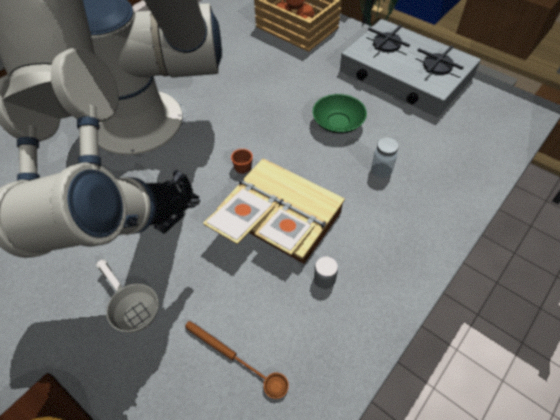

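Request:
play_rows --pt "255 7 1 -30 0 0 0" --pt "255 14 2 -60 0 0 0" --pt "255 20 3 -85 0 0 0" --pt "255 26 4 -110 0 0 0" --pt "255 26 4 -111 0 0 0" --pt "255 26 20 -111 0 0 0" --pt "255 26 40 -111 0 0 0" --pt "255 26 60 -111 0 0 0" --pt "255 26 80 -111 0 0 0" --pt "255 26 95 -111 0 0 0" --pt "255 26 110 -111 0 0 0" --pt "255 26 120 -111 0 0 0" --pt "255 26 125 -111 0 0 0" --pt "255 26 125 -111 0 0 0" --pt "255 26 125 -111 0 0 0"

```text
time: 3.65
tool_pos: [516.7, -173.8, 44.7]
tool_rot: [[0.996, -0.066, -0.067], [0.094, 0.705, 0.703], [0.001, -0.707, 0.708]]
wrist_force: [-0.4, 0.4, -0.1]
finger_gap: 0.1
```

```bash
cat > plan.py <<'E'
from g import *
from rig import *
s=sense();T=tool(np.radians(45),0)
k=.70711;t=np.array([k,-k]);zt=np.array([k,k]);H=14.5
def tcp(th):
    u=np.array([-np.cos(th),np.sin(th)]);n=np.array([-np.sin(th),-np.cos(th)]);h=np.array([0,56.])
    if th<np.pi/4: q=h+170*u+2.5*n-H*zt+20*t
    elif th<3*np.pi/4: q=h+150*u+4.5*n-H*zt
    else: q=h+121*u+4.5*n+H*zt
    return q
print(s["time"],w2loc(s["tool_pos"]).round(1),s["joint_positions"].round(0),s["wrist_force"].round(1))
import sys
x=float(sys.argv[1])
for th in np.linspace(float(sys.argv[2]),float(sys.argv[3]),int(sys.argv[4])):
    q=tcp(th);print(round(th,2),q.round(0),row(loc2w([x,*q]),T,s).round(1)[:3])
E
python3 plan.py -58 0.145 0.785 14
python3 - <<'E'
from rig import *
import cv2
c=read_camera("scene");cv2.imwrite("pics/s2.png",cv2.resize(c["frame"][100:300,80:340],None,fx=3,fy=3))
E
```

```text
3.65 [ -57.6 -172.9   44.7] [ -42.   52.   80.   29.   85. -150.] [-0.4  0.4 -0.1]
0.14 [-165.   54.] [-0.4 -0.6 12.1]
0.19 [-163.   62.] [-0.4 -5.5 18.9]
0.24 [-162.   70.] [ -0.4 -10.1  25.9]
0.29 [-160.   78.] [ -0.4 -14.3  33.1]
0.34 [-157.   86.] [ -0.4 -18.2  40.5]
0.39 [-154.   94.] [ -0.4 -21.7  48.1]
0.44 [-151.  102.] [ -0.4 -24.8  55.9]
0.49 [-147.  109.] [ -0.3 -27.6  63.8]
0.54 [-143.  117.] [ -0.3 -29.9  71.8]
0.59 [-139.  124.] [ -0.3 -31.9  79.9]
0.64 [-134.  131.] [ -0.3 -33.5  88.2]
0.69 [-129.  137.] [ -0.3 -34.6  96.5]
0.74 [-124.  144.] [ -0.3 -35.3 104.8]
0.78 [-118.  150.] [ -0.3 -35.7 113.2]
```

View pics/s2.png

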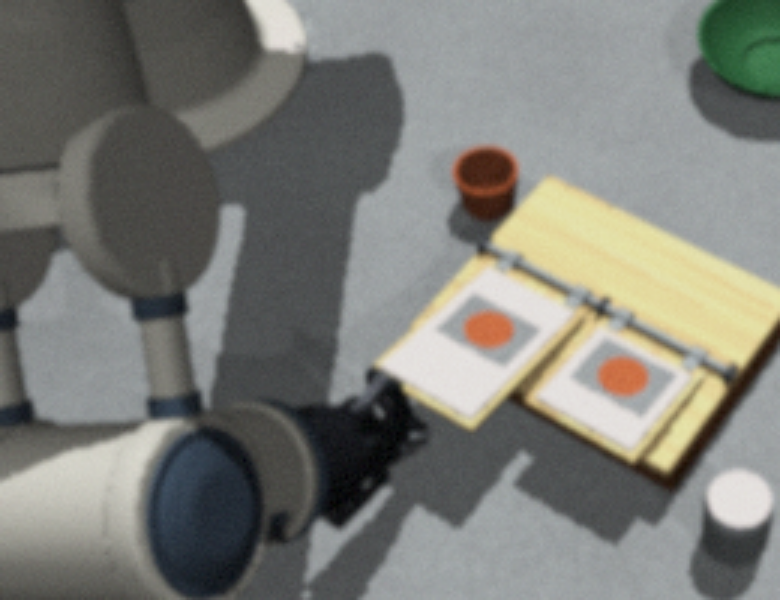

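Request:
play_rows --pt "255 0 0 4 0 0 0" --pt "255 0 0 8 0 0 0" --pt "255 0 -1 12 0 0 0" --pt "255 0 -3 16 0 0 0" --pt "255 0 -6 19 0 0 0" --pt "255 0 -8 22 0 0 0" --pt "255 0 -10 26 0 0 0" --pt "255 0 -14 33 0 0 0" --pt "255 0 -18 40 0 0 0" --pt "255 0 -22 48 0 0 0" --pt "255 0 -25 56 0 0 0" --pt "255 0 -27.5 64 0 0 0" --pt "255 0 -30 72 0 0 0" --pt "255 0 -32 80 0 0 0" --pt "255 0 -32 80 0 0 0"

```text
time: 5.2
tool_pos: [513.2, -139.1, 124.6]
tool_rot: [[0.995, -0.066, -0.068], [0.095, 0.705, 0.703], [0.001, -0.706, 0.708]]
wrist_force: [-0.4, 0.4, 0.1]
finger_gap: 0.1
```

```bash
python3 plan.py -58 0.6 1.8 25
python3 - <<'E'
from rig import *
import cv2
c=read_camera("scene");cv2.imwrite("pics/s3.png",cv2.resize(c["frame"][100:300,80:340],None,fx=3,fy=3))
E
```

```text
5.2 [ -57.7 -137.9  124.6] [ -40.   44.   83.   30.   89. -146.] [-0.4  0.4  0.1]
0.6 [-138.  126.] [-0.3 -0.6  0.8]
0.65 [-133.  132.] [-0.3 -2.1  9.1]
0.7 [-128.  139.] [-0.3 -3.1 17.6]
0.75 [-122.  146.] [-0.3 -3.7 26. ]
0.8 [-118.  150.] [-0.3 -4.  32.2]
0.85 [-113.  155.] [-0.3 -3.9 39.7]
0.9 [-107.  160.] [-0.2 -3.4 47.2]
0.95 [-101.  165.] [-0.2 -2.6 54.7]
1.0 [-95. 170.] [-0.2 -1.4 62.1]
1.05 [-89. 174.] [-0.2  0.2 69.4]
1.1 [-82. 177.] [-0.2  2.1 76.7]
1.15 [-76. 181.] [-0.2  4.4 83.8]
1.2 [-69. 184.] [-0.2  7.  90.8]
1.25 [-62. 187.] [-0.2 10.  97.7]
1.3 [-55. 189.] [ -0.2  13.4 104.4]
1.35 [-47. 191.] [ -0.2  17.  111. ]
1.4 [-40. 193.] [ -0.2  21.  117.3]
1.45 [-33. 194.] [ -0.2  25.3 123.5]
1.5 [-25. 195.] [ -0.2  29.9 129.4]
1.55 [-18. 196.] [ -0.2  34.8 135.1]
1.6 [-10. 196.] [ -0.2  40.  140.5]
1.65 [ -3. 196.] [ -0.2  45.4 145.7]
1.7 [  5. 195.] [ -0.2  51.1 150.6]
1.75 [ 12. 194.] [ -0.2  57.  155.2]
1.8 [ 19. 193.] [ -0.2  63.2 159.5]
```

View pics/s3.png

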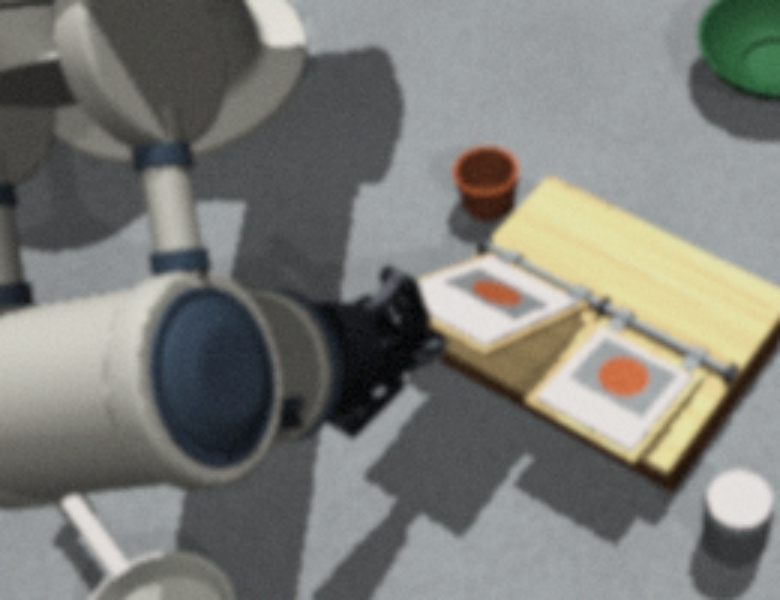

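Request:
play_rows --pt "255 0 -2 9 0 0 0" --pt "255 0 -3 17 0 0 0" --pt "255 0 -4 25 0 0 0" --pt "255 0 -4 32 0 0 0" --pt "255 0 -4 40 0 0 0" --pt "255 0 -3.5 47 0 0 0" --pt "255 0 -2.5 55 0 0 0" --pt "255 0 -1.5 62 0 0 0" --pt "255 0 0 69 0 0 0" --pt "255 0 2 77 0 0 0" --pt "255 0 4 84 0 0 0" --pt "255 0 7 91 0 0 0" --pt "255 0 10 98 0 0 0" --pt "255 0 13 104 0 0 0" --pt "255 0 17 111 0 0 0" --pt "255 0 21 117 0 0 0" --pt "255 0 21 117 0 0 0"

```text
time: 6.95
tool_pos: [503.7, -41.6, 191.8]
tool_rot: [[0.995, -0.067, -0.068], [0.095, 0.705, 0.703], [0.0, -0.706, 0.708]]
wrist_force: [-0.5, 0.4, -0.2]
finger_gap: -0.0
```

```bash
python3 plan.py -58 1.4 2.4 21
python3 - <<'E'
from rig import *
import cv2
c=read_camera("scene");cv2.imwrite("pics/s4.png",cv2.resize(c["frame"][60:260,80:340],None,fx=3,fy=3))
E
```

```text
6.95 [-58.  -40.1 191.8] [ -34.   35.   90.   33.   88. -140.] [-0.5  0.4 -0.2]
1.4 [-40. 193.] [-0.  -0.8  0.6]
1.45 [-33. 194.] [-0.   3.5  6.7]
1.5 [-25. 195.] [-0.   8.1 12.7]
1.55 [-18. 196.] [-0.  13.  18.4]
1.6 [-10. 196.] [-0.  18.2 23.8]
1.65 [ -3. 196.] [-0.  23.6 29. ]
1.7 [  5. 195.] [-0.  29.3 33.8]
1.75 [ 12. 194.] [-0.  35.3 38.4]
1.8 [ 19. 193.] [-0.  41.4 42.7]
1.85 [ 27. 191.] [-0.  47.8 46.7]
1.9 [ 34. 189.] [-0.  54.3 50.4]
1.95 [ 41. 187.] [-0.  61.  53.7]
2.0 [ 48. 184.] [-0.  67.9 56.7]
2.05 [ 55. 181.] [-0.  74.9 59.3]
2.1 [ 62. 178.] [-0.  82.1 61.6]
2.15 [ 68. 174.] [-0.  89.3 63.5]
2.2 [ 74. 170.] [-0.  96.7 65.1]
2.25 [ 80. 165.] [ -0.  104.1  66.3]
2.3 [ 86. 161.] [ -0.  111.5  67.1]
2.35 [ 92. 156.] [ -0.  119.   67.6]
2.4 [ 96. 151.] [ -0.  125.3  67.7]
```

View pics/s4.png

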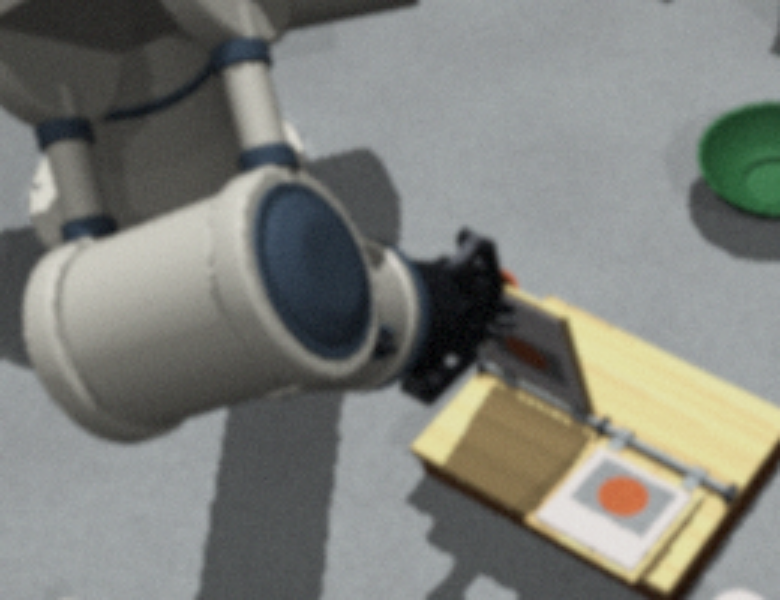

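Request:
play_rows --pt "255 0 3.5 7 0 0 0" --pt "255 0 8 12.5 0 0 0" --pt "255 0 13 18 0 0 0" --pt "255 0 18 24 0 0 0" --pt "255 0 24 29 0 0 0" --pt "255 0 29 34 0 0 0" --pt "255 0 35 38 0 0 0" --pt "255 0 41 43 0 0 0" --pt "255 0 48 47 0 0 0" --pt "255 0 54 50 0 0 0" --pt "255 0 61 54 0 0 0" --pt "255 0 68 57 0 0 0" --pt "255 0 75 59 0 0 0" --pt "255 0 82 61.5 0 0 0" --pt "255 0 89 63.5 0 0 0" --pt "255 0 97 65 0 0 0" --pt "255 0 104 66 0 0 0" --pt "255 0 111 67 0 0 0" --pt "255 0 119 67.5 0 0 0" --pt "255 0 119 67.5 0 0 0"

```text
time: 9.0
tool_pos: [491.0, 89.5, 154.7]
tool_rot: [[0.995, -0.068, -0.067], [0.095, 0.705, 0.703], [-0.0, -0.706, 0.708]]
wrist_force: [-0.1, -0.2, 0.0]
finger_gap: -0.2
```

```bash
python3 plan.py -58 2.357 3.157 17
python3 - <<'E'
from rig import *
import cv2
c=read_camera("scene");cv2.imwrite("pics/s5.png",cv2.resize(c["frame"][60:260,80:340],None,fx=3,fy=3))
E
```

```text
9.0 [-58.1  91.7 154.7] [ -22.   35.  100.   40.   75. -139.] [-0.1 -0.2  0. ]
2.36 [ 93. 155.] [0.1 0.6 0.9]
2.41 [ 97. 151.] [0.1 6.7 0.9]
2.46 [101. 146.] [ 0.1 12.7  0.7]
2.51 [105. 142.] [ 0.1 18.7  0.2]
2.56 [109. 137.] [ 0.1 24.7 -0.7]
2.61 [112. 132.] [ 0.1 30.7 -1.8]
2.66 [115. 127.] [ 0.1 36.6 -3.3]
2.71 [118. 121.] [ 0.1 42.4 -5. ]
2.76 [121. 116.] [ 0.1 48.1 -7. ]
2.81 [123. 110.] [ 0.2 53.7 -9.3]
2.86 [125. 105.] [  0.2  59.1 -11.9]
2.91 [127.  99.] [  0.2  64.5 -14.8]
2.96 [128.  93.] [  0.2  69.7 -17.9]
3.01 [130.  87.] [  0.2  74.7 -21.3]
3.06 [130.  81.] [  0.2  79.5 -24.9]
3.11 [131.  75.] [  0.2  84.2 -28.7]
3.16 [131.  69.] [  0.2  88.7 -32.8]
```

View pics/s5.png

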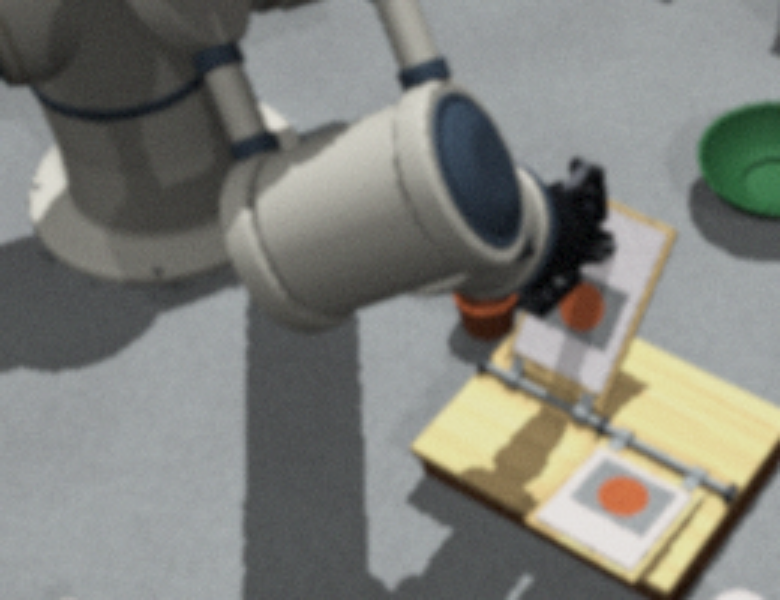

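Request:
play_rows --pt "255 0 7 1 0 0 0" --pt "255 0 13 1 0 0 0" --pt "255 0 19 0 0 0 0" --pt "255 0 25 -1 0 0 0" --pt "255 0 31 -2 0 0 0" --pt "255 0 37 -3 0 0 0" --pt "255 0 42 -5 0 0 0" --pt "255 0 48 -7 0 0 0" --pt "255 0 54 -9 0 0 0" --pt "255 0 59 -12 0 0 0" --pt "255 0 64 -15 0 0 0" --pt "255 0 70 -18 0 0 0" --pt "255 0 75 -21 0 0 0" --pt "255 0 80 -25 0 0 0" --pt "255 0 84 -29 0 0 0" --pt "255 0 84 -29 0 0 0"

```text
time: 10.65
tool_pos: [487.7, 127.5, 74.8]
tool_rot: [[0.996, -0.067, -0.067], [0.094, 0.705, 0.703], [-0.0, -0.706, 0.708]]
wrist_force: [1.2, -0.6, -0.5]
finger_gap: 0.0
```

```bash
python3 plan.py -58 3.1 3.15 2
python3 - <<'E'
from rig import *
import cv2
c=read_camera("scene");cv2.imwrite("pics/s6.png",cv2.resize(c["frame"][60:260,80:340],None,fx=3,fy=3))
E
```

```text
10.65 [-57.8 129.9  74.8] [ -19.   42.  104.   46.   65. -146.] [ 1.2 -0.6 -0.5]
3.1 [131.  76.] [-0.2  0.1  1.5]
3.15 [131.  70.] [-0.2  4.6 -2.6]
```

View pics/s6.png

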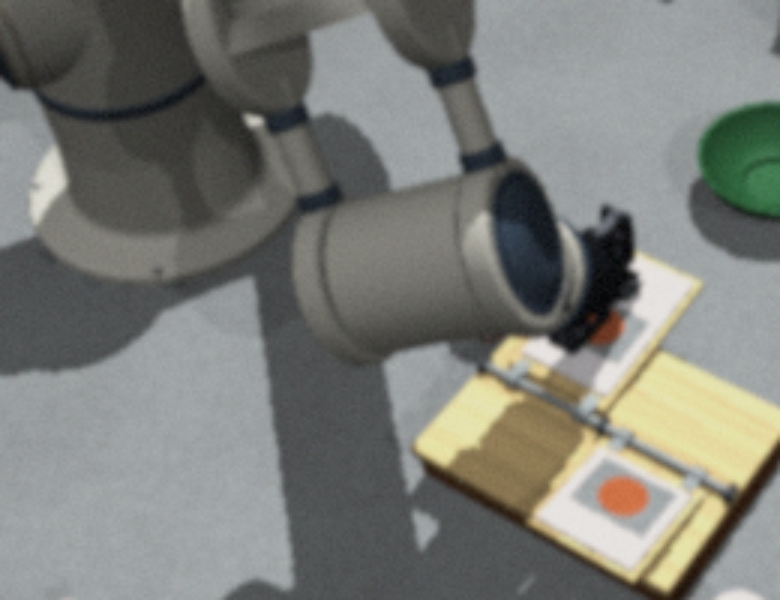

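Request:
play_rows --pt "255 0 2 -2 0 0 0" --pt "255 0 4 -4 0 0 0" --pt "255 0 6 -6 0 0 0" --pt "255 0 7 -7 0 0 0" --pt "255 0 7 -7 0 0 0"

```text
time: 11.2
tool_pos: [487.8, 127.5, 65.4]
tool_rot: [[0.996, -0.067, -0.067], [0.094, 0.705, 0.703], [0.0, -0.706, 0.708]]
wrist_force: [0.5, -0.4, -0.9]
finger_gap: 0.0
```

Request:
play_rows --pt "255 0 0.7 -0.7 0 0 0" --pt "255 0 1.4 -1.4 0 0 0" --pt "255 0 2.1 -2.1 0 0 0" --pt "255 0 2.1 -2.1 0 0 0"

```text
time: 11.6
tool_pos: [488.0, 127.6, 63.7]
tool_rot: [[0.996, -0.066, -0.067], [0.094, 0.706, 0.702], [0.001, -0.705, 0.709]]
wrist_force: [-2.5, -7.6, 23.1]
finger_gap: 0.1
```

Run:
```python
from rig import *
import cv2
print(sense()["wrist_force"])
c=read_camera("scene");cv2.imwrite("pics/s7.png",cv2.resize(c["frame"][60:260,80:340],None,fx=3,fy=3))
```

```text
[-2.45424087 -7.59773196 23.06711615]
```

View pics/s7.png

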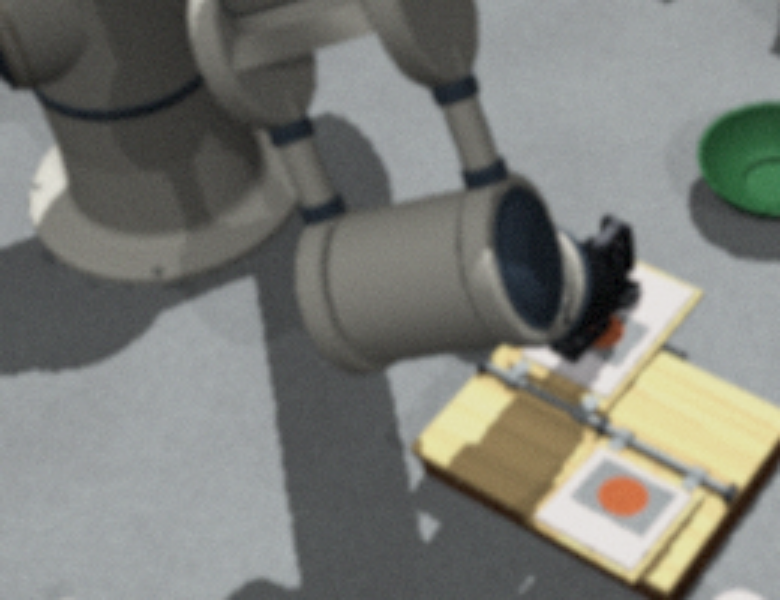

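Request:
play_rows --pt "255 0 -1 1 0 0 0" --pt "255 0 -4 4 0 0 0" --pt "255 0 -12 12 0 0 0" --pt "255 0 -24 24 0 0 0" --pt "255 0 -45 45 0 0 0" --pt "255 0 -70 70 0 0 0" --pt "255 0 -100 80 0 0 0" --pt "255 0 -130 85 0 0 0" --pt "255 0 -160 60 0 0 0" --pt "255 0 -190 30 0 0 0" --pt "255 0 -220 0 0 0 0" --pt "255 0 -250 -30 0 0 0" --pt "255 0 -250 -30 0 0 0" --pt "255 0 -250 -30 0 0 0"

```text
time: 13.05
tool_pos: [506.4, -70.4, 218.2]
tool_rot: [[0.996, -0.066, -0.066], [0.093, 0.705, 0.703], [0.0, -0.706, 0.708]]
wrist_force: [0.6, 1.1, -0.1]
finger_gap: 0.3
```

Run:
```python
from rig import *
import cv2,pickle
print(sense()["wrist_force"],sense()["tool_pos"])
d={n:read_camera(n) for n in("scene","top")};pickle.dump(d,open("c1.pkl","wb"))
cv2.imwrite("pics/s8.png",cv2.resize(d["scene"]["frame"][80:280,150:410],None,fx=3,fy=3))
cv2.imwrite("pics/t8.png",d["top"]["frame"])
```

```text
[ 0.64619067  1.11700907 -0.09012878] [506.446053   -70.39844937 218.21473922]
```

View pics/s8.png

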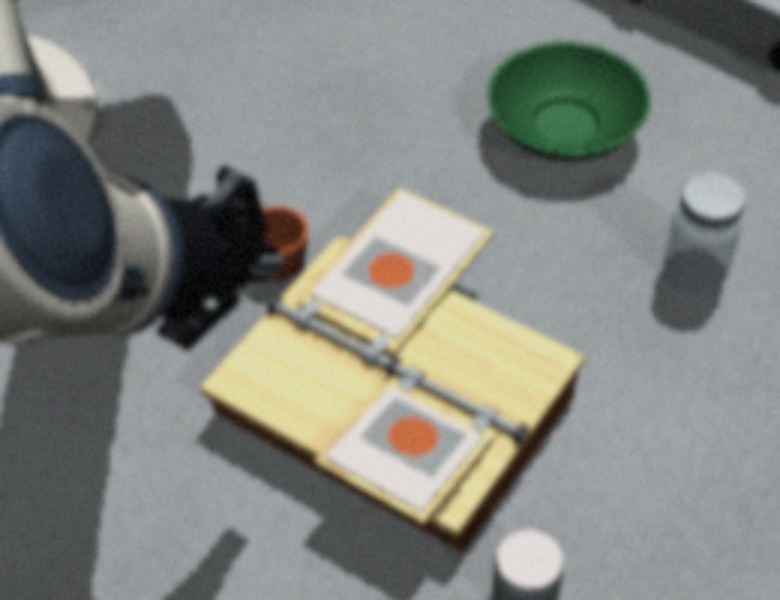

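View pics/t8.png

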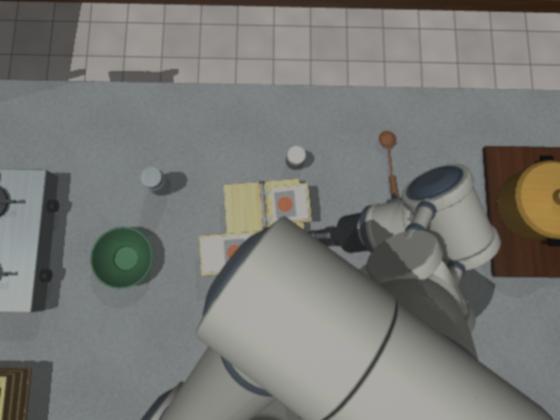

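Run:
```python
from fit import *
from g import p
d=pickle.load(open("c1.pkl","rb"))
for a in(3.1416,3.07,3.0,2.9):
  for x in(-6,-106):
    w=W(p,leaf(a,x,170,-2.5)); print(a,x,((proj(d["scene"],w)[0]-(150,80))*3).round(1),proj(d["top"],w)[0].round(1))
t=d["top"]["frame"];cv2.imwrite("pics/t9.png",cv2.resize(t[170:290,180:340],None,fx=4,fy=4,interpolation=cv2.INTER_CUBIC))
```

```text
3.1416 -6 [494.9 230.4] [198.9 235.3]
3.1416 -106 [400.2 185.5] [201.  274.9]
3.07 -6 [495.1 221.5] [198.3 234.8]
3.07 -106 [399.7 176.4] [200.5 274.8]
3.0 -6 [494.9 213.2] [198.2 234.2]
3.0 -106 [398.7 168. ] [200.4 274.7]
2.9 -6 [493.7 202.4] [198.5 233.3]
2.9 -106 [396.3 157. ] [200.8 274.4]
```

View pics/t9.png

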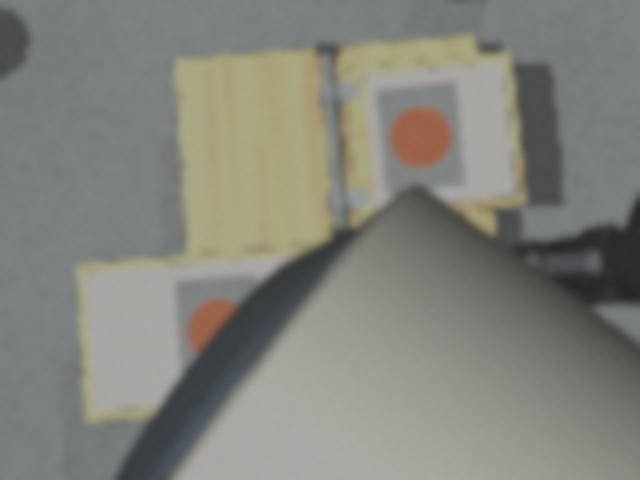

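Run:
```python
from fit import *
from g import p
d=pickle.load(open("c1.pkl","rb"))
t=d["scene"]["frame"].copy();im=cv2.resize(t[130:230,235:365],None,fx=6,fy=6,interpolation=cv2.INTER_CUBIC)
# local bias from plinth +y corner
b=np.array([0,1.9])
for a,col in((3.1416,(0,0,255)),(3.07,(255,0,0))):
  for x in(-6,-106):
    q=(proj(d["scene"],W(p,leaf(a,x,170,-2.5)))[0]+b+.5-(235,130))*6;cv2.circle(im,tuple(q.astype(int)),3,col,-1)
for P in([-125,100,50],[125,100,50],[125,-100,50],[-125,-100,50]):
    q=(proj(d["scene"],W(p,P))[0]+b+.5-(235,130))*6;cv2.circle(im,tuple(q.astype(int)),3,(0,200,0),-1)
cv2.imwrite("pics/z.png",im)
```

```text
(no output)
```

View pics/z.png

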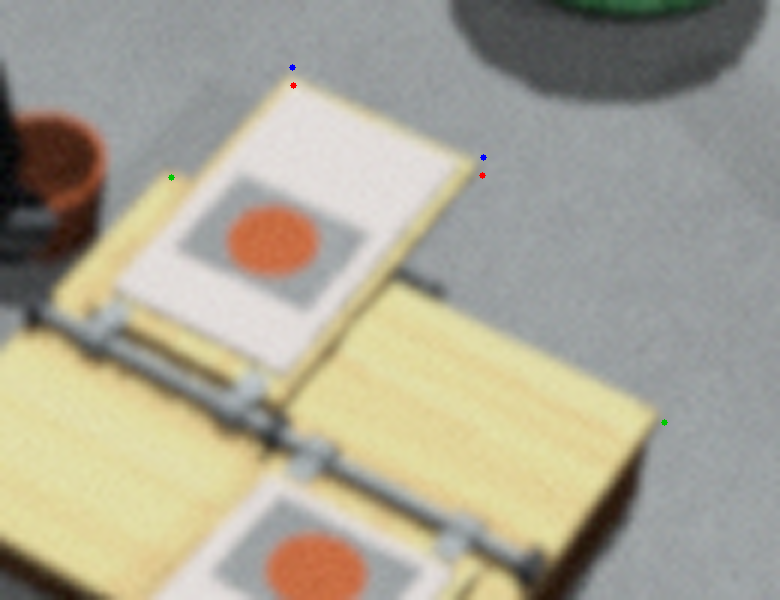

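Run:
```python
from rig import *
print(job_done())
```

```text
the job is handed in; nothing more can be done
None
```

I turned the long leaf over to the +y side. I pushed it with the closed fingertips, the tool tilted 45° throughout, in steps of roughly 0.5 rad/s. The job was handed in at about 13 s.

- **Long leaf:** The final press met a hard stop, with about 23 N upward at the fingertips and the tool tip at z ≈ 64 mm. In the scene picture, the free corners fit an angle between about 3.11 rad and fully flat (limit 3.07). The reading depends on a 1–2 px calibration bias, and I did not press a second time. The contact force is the stronger evidence that it is flat.
- **Short leaf:** In the scene picture its outer corner is where it began, to within about 1 px.
- **Other objects:** The dish, jar, tin and salt cup show no visible shift. I did not measure any of the bystanders. The arm hid the salt cup and part of the spoon in the last views, and in the top view it seemed to cover the strainer completely. The tool passed well above the spoon and the strainer.
- **Robot:** It finished clear, with the tool tip at z ≈ 218 mm and the wrist force near zero.

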